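# Hang the fresh desiccant cartridge inside the instrument case

### The job

Take the blue desiccant cartridge by the white grip on its top, lower it through the opening of the black instrument case and hang it by its window on the yellow hook inside, so that it hangs there freely and upright, at rest. Neither the cartridge nor the robot may touch the aluminium frame around the opening, and the orange (spent) cartridge stays where it stands.

Things in the scene. Friction and masses are not known exactly. Their poses are not given: they have to be found in the camera images.
- cartridge_blue: Fresh cartridge, loose, 110-210 g, on the table. Blue box 60 (x) x 30 (y) x 50 mm tall; above it two white legs bound a window right through along y, 36 mm wide (x), from 50 to 86 mm above the underside; above that a solid white grip 60 (x) x 12 (y) mm, 86 to 126 mm up. Origin: centre of the underside; z up. Pinch the grip across y, tips 12 mm or more above the window so they clear the hook's tip.
- cartridge_orange: Spent desiccant cartridge, loose, the same shape, size and origin, but with an orange box. Leave it alone.
- case_frame: Aluminium frame, 6 mm thick, 200 (x) x 280 (y) mm, top of the black case fixed on the table (top 155 mm above the table, inner floor 8 mm). Opening 100 (x) x 180 (y) mm, nothing above it. Origin: centre of the opening at the frame's top face; z up; the hook's peg runs along its y. Not to be touched.
- hook: Yellow hook fixed in the case: level peg, 8 mm thick, along its y. Origin: top of the peg, where the window's upper edge rests; 15 mm to +y of the opening's centre, 36 mm below the frame's top. Bracket (26 mm wide, 4 mm above origin) 35 mm to +y; at -30 mm y an upturned tip, 8 mm thick, rises 10 mm above origin. Lower the cartridge at y = -60 mm, move it to +y over the tip, set it down on the peg.

How it is judged:
By the outcome, as a careful person would: the job done as asked, in the order asked, and still so for the second after the job is handed in, with the robot touching nothing.
It also fails if it takes over 42 s, if anything falls off the work surface, if the arm or the gripper's body presses on something with over 40 N, if the wrist force passes 120 N, or if a joint passes its speed limit or range.

### The arm

A 6-joint arm with a two-finger parallel gripper is mounted at the origin on the work surface. World frame = base frame: x ahead of the robot, y to its left, z up, the work surface at z = 0. Lengths are in m, angles in degrees, forces in N, time in s.
With the tool pointing down it reaches from about 0.25 to 0.725 m from the base axis. Payload 9.7 kg.
Tool frame: the origin (TCP) lies between the finger pads; the fingertips stand 25 mm ahead of it and the grasp point (between the pads) lies 6 mm ahead of it; z points along the fingers, y is the line along which they close (so a half turn about z gives the same grasp; the last joint's range is limited). The gripper opens to 85 mm and grips with 20 to 120 N. Pads are 22 mm wide; open, the fingers measure 114 mm over their backs; the gripper's body (76 mm by 85 mm) begins 54 mm behind the grasp point. The pads swing forward as they close: fully open they stand 13 mm farther back than shut.
Start: joints at [68.984, 4.979, 10.078, 95.1, 0, 90], TCP at [0.197, 0.513, 0.256] pointing down, gripper open.
Joint ranges: [-179.16, 179.16], [-48.56, 103.87], [-65.8, 70.77], [-126.05, 130.52], [-82.76, 87.17], [-180, 180]. Speed limits (degrees/s): [127.2, 127.2, 147.25, 180, 180, 180].

### API

Orientations are given as [roll, pitch, yaw] about the fixed x, y, z axes, in that order (R = Rz(yaw) Ry(pitch) Rx(roll)).
In Python, from workcell import bot, cams, ticket, sensors gives the robot as it stands (bot), with the cameras (cams), the job (ticket) and the readings (sensors).
- The arm moves only by the tool shift_gripper, called after ">>>" by a JSON object that holds its "fn" and its "kwargs", one argument or row to a line. Schema: {"type":"object","properties":{"rows":{"type":"object","properties":{"deltas":{"type":"array","items":{"type":"array","items":{"type":"number"},"minItems":5,"maxItems":5},"minItems":1,"maxItems":5}},"additionalProperties":false,"required":["deltas"]},"force":{"type":"number"},"only":{"type":"string"},"quiet":{"type":"boolean"},"lines":{"type":"string"}},"required":["rows"],"additionalProperties":false}. rows is an object whose key "deltas" holds a list of rows, 1 to 5 of them, each of 5 numbers: dx, dy, dz in m, then a turn about the tool's z in degrees, then the finger opening in m; each row is the pose to reach, as a shift and turn from the pose commanded when the call began, along the tool's axes at that moment; what a row does not reach only later rows make up. A row lasts 1/12 s, in which the tool goes at most 0.0417 m and 7.16 degrees, less where a joint would pass 70% of its speed; a pose out of reach is approached as far as the arm can. The fingers move at their own pace and stop on an object; force is the grip in N (left out, the last holds). Time passes only in rows, so rows that do not move let the fingers close. The tool returns the time, the measured TCP pose, the force, the opening and the grip force at its end. only (a regular expression) keeps the lines of the reply that match it, lines (a string "A,B") keeps lines A to B, and quiet returns only ok. Input that does not fit is refused with a message, and nothing moves.
- sensors.get_obs(): the state, without advancing time (a new reading comes with each control period).
- cams.camera(name): name is "scene" or "top"; returns the picture (400x640x3 uint8, blue, green, red); there is no depth.
- cams.camera_info(name): a dict with "mtx" (3x3 intrinsics, pixels), "extrinsics" (4x4, takes a point from camera to world coordinates). Camera axes: x right, y down, z forward; pixel columns grow to the right and rows downward; lengths in m; the calibration is good to about 2 mm. A picture is of the moment at which its call begins. camera_info takes no time and is no camera call.
- ticket.job_done(): hands the job in; it is judged then, once.
The state is a dict: "time": time; "q": joint angles; "qd": joint speeds; "joint_efforts": joint torques, N m; "ee_pos": TCP position; "tcp_rot": TCP orientation; "wrist_force": force on the tool from outside, world axes, zero at the start; "torque": the same for the moment, N m; "opening": finger opening in m; "grasp_force": force on a finger pad.
Only numpy, scipy, OpenCV 4.12 (cv2) and the standard library are available. Lean on these libraries where they do the work, as an engineer would, in place of code of your own. Each camera call takes 0.05 s, during which the arm holds its last target. There are 200 camera calls.

## Working session

There is one attempt and no reset: what is moved stays moved. The work goes in short steps, Python scripts to look and compute and a tool call to move; the robot and the scene stay as the last step left them, time stands still between calls to the robot, and variables do not carry over. Pictures are saved under pics/ and viewed, at most 10 in all, crops included, and the job is handed in when it is done.

```bash
ls; mkdir -p pics
```

Run:
```python
from workcell import bot, cams, ticket, sensors
import cv2,numpy as np
np.set_printoptions(precision=4,suppress=True)
for n in("scene","top"):
    cv2.imwrite(f"pics/{n}0.png",cams.camera(n)); i=cams.camera_info(n); print(n,i["mtx"],i["extrinsics"],sep="\n")
print(sensors.get_obs())
```

```text
pics
workcell.py
scene
[[388.0765   0.     314.8461]
 [  0.     388.0765 197.9691]
 [  0.       0.       1.    ]]
[[ 0.0591  0.7049 -0.7068  1.0807]
 [ 0.9981 -0.029   0.0545 -0.0839]
 [ 0.0179 -0.7087 -0.7053  0.6738]
 [ 0.      0.      0.      1.    ]]
top
[[385.5123   0.     322.4905]
 [  0.     385.5123 200.836 ]
 [  0.       0.       1.    ]]
[[-0.0044 -0.9803  0.1974  0.3616]
 [-1.      0.0032 -0.0064 -0.0548]
 [ 0.0057 -0.1974 -0.9803  0.8828]
 [ 0.      0.      0.      1.    ]]
{'time': 0.1, 'q': array([68.9836,  5.0087, 10.0412, 95.0976,  0.001 , 90.    ]), 'qd': array([ 0.0103, -0.0931,  0.1327, -0.0069,  0.0308, -0.0128]), 'joint_efforts': array([ -0.0003, -52.156 ,  46.5654,   0.016 ,  -0.0001,   0.    ]), 'ee_pos': array([0.1972, 0.5133, 0.2557]), 'tcp_rot': array([-179.9349,   -0.001 ,  158.9835]), 'wrist_force': array([ 0.1743, -0.5673,  0.2013]), 'torque': array([0.0408, 0.0605, 0.0161]), 'grasp_force': 0.0, 'opening': 0.08517891380728888}
```

View pics/scene0.png

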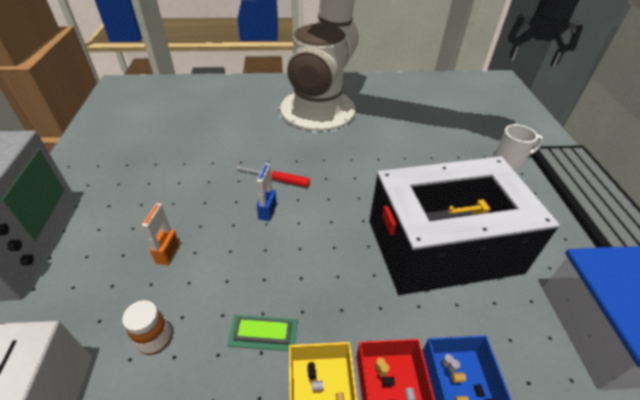

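View pics/top0.png

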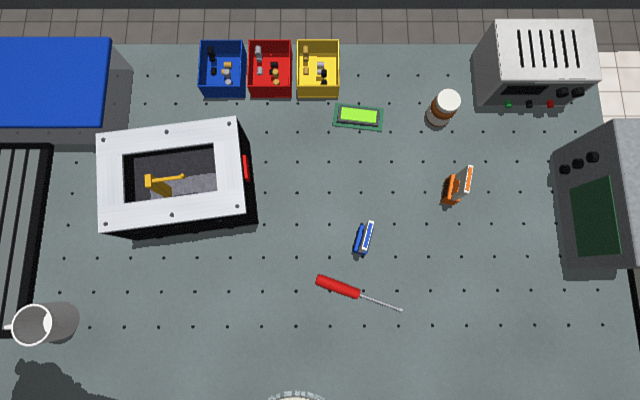

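The scene view shows the blue cartridge near (266,193), the orange one at (162,235) and the case at (460,220) with its hook at (470,209). In the top view, blue is at (364,239), orange at (458,186), the frame is centred near (171,175), and the peg runs from (150,181) to a tip at (183,177), which is towards -y.

Run:
```python
import cv2,numpy as np
s=cv2.imread("pics/scene0.png");t=cv2.imread("pics/top0.png")
f=lambda im,x,y,w,h,k:cv2.resize(im[y:y+h,x:x+w],None,fx=k,fy=k,interpolation=cv2.INTER_NEAREST)
a=f(t,340,210,50,60,8);b=f(s,242,150,50,75,8)[:480]
cv2.imwrite("pics/crop1.png",np.hstack([a,b[:480]]))
cv2.imwrite("pics/crop2.png",f(t,90,105,170,140,4))
```

```text
(no output)
```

View pics/crop1.png

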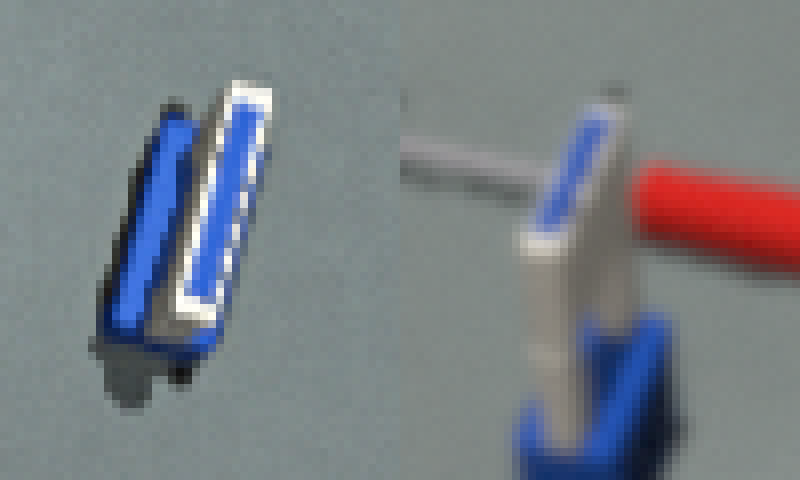

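View pics/crop2.png

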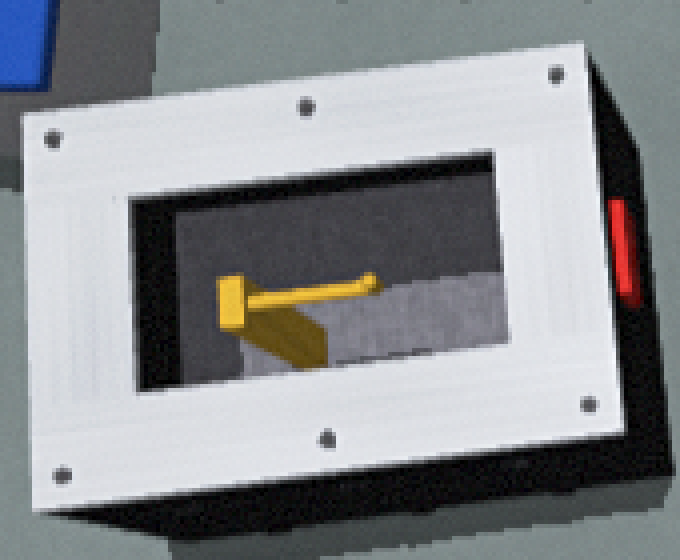

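Crop 1 shows the grip's white rim with a blue label; its corners in top pixels are about (369,220), (374,221), (367,250) and (362,249), so its long axis is close to +x. Crop 2 shows the frame, the opening and the hook's tip at about (183,176), all clear enough to measure.

Create h.py:
```python
from workcell import bot, cams, ticket, sensors
import cv2,numpy as np
np.set_printoptions(precision=4,suppress=True)
def ray(n,uv):
    i=cams.camera_info(n);E=i["extrinsics"];uv=np.atleast_2d(np.float64(uv))
    return E[:3,3],np.c_[uv,np.ones(len(uv))]@np.linalg.inv(i["mtx"]).T@E[:3,:3].T
def onz(n,uv,z):
    o,d=ray(n,uv);return o+d*((z-o[2])/d[:,2])[:,None]
def tri(a,b):
    A=[];B=[]
    for n,uv in(("top",a),("scene",b)):
        o,d=ray(n,uv);d=d[0]/np.linalg.norm(d[0]);P=np.eye(3)-np.outer(d,d);A.append(P);B.append(P@o)
    return np.linalg.lstsq(np.vstack(A),np.hstack(B),rcond=None)[0]
def rect(P):
    """centre, sides and long-axis angle of metric xy points (mm scale for cv2)"""
    (c,s,a)=cv2.minAreaRect(np.float32(P[:,:2]*1000));b=cv2.boxPoints((c,s,a))
    e=[b[1]-b[0],b[2]-b[1]];l=max(e,key=np.linalg.norm)
    return np.array(c)/1000,sorted(s),np.degrees(np.arctan2(l[1],l[0]))
def comp(mask,pt):
    n,l=cv2.connectedComponents(mask.astype(np.uint8));return l==l[pt[1],pt[0]]
```

Create m.py:
```python
from h import *
t=cv2.imread("pics/top0.png");s=cv2.imread("pics/scene0.png")
def frame(n,im,pt):
    m=comp(im.min(2)>150,pt).astype(np.uint8)
    c,h=cv2.findContours(m,cv2.RETR_CCOMP,cv2.CHAIN_APPROX_NONE)
    for k in(-1,1):
        cs=[x for x,hh in zip(c,h[0]) if (hh[3]<0)==(k<0)];x=max(cs,key=cv2.contourArea)
        print(n,"outer" if k<0 else "hole",*rect(onz(n,x[:,0],.155)))
frame("top",t,(105,150));frame("scene",s,(400,200))
def grip(n,im,x,y,w,h,th):
    r=im[y:y+h,x:x+w].astype(int);
    v,u=np.nonzero((r.min(2)>th));p=np.c_[u+x,v+y]
    print(n,len(p),*rect(onz(n,p,.126)))
    lab=(r[...,0]>190)&(r[...,2]<120);v,u=np.nonzero(lab);p=np.c_[u+x,v+y]
    l=cv2.connectedComponentsWithStats(lab.astype(np.uint8));
    for i in range(1,l[0]):
        if l[2][i,4]>15:
            v,u=np.nonzero(l[1]==i);P=onz(n,np.c_[u+x,v+y],.126);print(" lab",l[2][i,4],l[3][i]+[x,y],P.mean(0),*rect(P))
grip("top",t,350,215,30,45,190);grip("scene",s,255,155,20,30,170)
for n,im in(("top",t),("scene",s)):
    hsv=cv2.cvtColor(im,cv2.COLOR_BGR2HSV)
    m=cv2.inRange(hsv,(15,120,150),(35,255,255));m=comp(m>0,(150,181) if n=="top" else (485,206))
    v,u=np.nonzero(m);print(n,"hook px",u.min(),u.max(),v.min(),v.max());P=onz(n,np.c_[u,v],.123 );print(rect(P),P.min(0),P.max(0))
```

```bash
python3 m.py
```

```text
top outer [0.5668 0.2403] [201.6674346923828, 281.0527038574219] -82.27521
top hole [0.5665 0.2399] [103.22421264648438, 183.8347930908203] -82.208916
scene outer [0.5659 0.2416] [204.2443389892578, 283.5616149902344] -82.24109
scene hole [0.5674 0.2402] [103.36748504638672, 182.8762664794922] -82.263626
top 60 [ 0.4459 -0.148 ] [10.530938148498535, 58.36277389526367] -16.120455
 lab 75 [367.52   234.9067] [ 0.4453 -0.1481  0.126 ] [ 0.4458 -0.1485] [6.187391757965088, 47.198219299316406] -15.460995
 lab 71 [358.7324 237.2113] [ 0.4408 -0.1307  0.126 ] [ 0.4402 -0.1308] [5.88767147064209, 50.27657699584961] -15.937382
scene 12 [ 0.4737 -0.1553] [6.217690467834473, 8.601754188537598] 87.75038
top hook px 144 150 174 186
(array([0.5587, 0.2958]), [12.118684768676758, 25.884061813354492], np.float32(4.782715)) [0.5463 0.2887 0.123 ] [0.5714 0.3028 0.123 ]
scene hook px 450 488 200 212
(array([0.5635, 0.2627]), [28.152956008911133, 79.0511474609375], np.float32(-87.39047)) [0.5481 0.2235 0.123 ] [0.5789 0.3024 0.123 ]
```

Create to.py:
```python
import sys
from h import *
from scipy.spatial.transform import Rotation as R
o=sensors.get_obs();x=np.array([float(a) for a in sys.argv[1:]])
d=R.from_euler("xyz",o["tcp_rot"],degrees=True).inv().apply(x[:3]-o["ee_pos"])
print("shift",d,"turn",-((x[3]-o["tcp_rot"][2]+180)%360-180),"dist",np.linalg.norm(d),"| q",o["q"],"pos",o["ee_pos"],o["tcp_rot"],"t",o["time"],"open",o["opening"],"F",o["wrist_force"])
```

```bash
python3 to.py .4457 -.1482 .256 164.1
```

```text
shift [-0.4692 -0.5283  0.0003] turn -5.11647463247462 dist 0.7066162316113187 | q [68.9836  5.0087 10.0412 95.0976  0.001  90.    ] pos [0.1972 0.5133 0.2557] [-179.9349   -0.001   158.9835] t 0.1 open 0.08517891380728888 F [ 0.1743 -0.5673  0.2013]
```

>>> {"fn": "shift_gripper", "kwargs": {
  "rows": {"deltas": [[-0.027, -0.030, 0, -1, 0.085], [-0.054, -0.060, 0, -2, 0.085], [-0.081, -0.090, 0, -3, 0.085], [-0.108, -0.120, 0, -4, 0.085], [-0.135, -0.150, 0, -5, 0.085]]}
}}

```text
time: 0.52
ee_pos: [0.2695, 0.3232, 0.2558]
tcp_rot: [-180.0, -0.0, 164.1]
wrist_force: [0.7, -0.4, -0.5]
opening: 0.0853
grasp_force: 0.0
```

```bash
python3 to.py .4457 -.1482 .256 164.1
```

```text
shift [-0.2988 -0.405   0.    ] turn -0.020628692047552022 dist 0.5032776790938485 | q [ 50.1841 -12.5352  -6.5439  96.0209  -0.0045  66.1047] pos [0.2695 0.3232 0.2558] [-179.9711   -0.0079  164.0794] t 0.5167 open 0.08532911775456427 F [ 0.7325 -0.3592 -0.5179]
```

>>> {"fn": "shift_gripper", "kwargs": {
  "rows": {"deltas": [[-0.024, -0.033, 0, 0, 0.085], [-0.048, -0.066, 0, 0, 0.085], [-0.072, -0.099, 0, 0, 0.085], [-0.096, -0.132, 0, 0, 0.085], [-0.120, -0.165, 0, 0, 0.085]]}
}}

```text
time: 0.93
ee_pos: [0.3392, 0.1314, 0.2562]
tcp_rot: [180.0, 0.0, 164.0]
wrist_force: [1.7, 1.6, -0.5]
opening: 0.0851
grasp_force: 0.0
```

```bash
python3 to.py .4457 -.1482 .256 164.1
```

```text
shift [-0.1794 -0.2395  0.0002] turn -0.08239232327420609 dist 0.299189071142563 | q [ 21.1749 -20.256  -12.4287  97.8053  -0.0008  37.1573] pos [0.3392 0.1314 0.2562] [179.9873   0.018  164.0176] t 0.9333 open 0.085131667536305 F [ 1.6987  1.6013 -0.4627]
```

>>> {"fn": "shift_gripper", "kwargs": {
  "rows": {"deltas": [[-0.024, -0.033, 0, 0, 0.085], [-0.048, -0.066, 0, 0, 0.085], [-0.072, -0.099, 0, 0, 0.085], [-0.096, -0.132, 0, 0, 0.085], [-0.120, -0.165, 0, 0, 0.085]]}
}}

```text
time: 1.35
ee_pos: [0.4091, -0.0607, 0.2562]
tcp_rot: [180.0, 0.0, 164.0]
wrist_force: [1.9, 1.0, 0.3]
opening: 0.0846
grasp_force: 0.0
```

```bash
python3 to.py .4457 -.1482 .256 164.1
```

```text
shift [-0.0594 -0.074   0.0003] turn -0.13872482347295545 dist 0.0948710751777634 | q [ -8.4394 -13.5435  -7.3198  96.2055   0.0056   7.5993] pos [ 0.4091 -0.0607  0.2562] [179.992    0.0173 163.9613] t 1.35 open 0.084557648380159 F [1.8505 1.0496 0.2777]
```

>>> {"fn": "shift_gripper", "kwargs": {
  "rows": {"deltas": [[-0.024, -0.030, 0, 0, 0.085], [-0.048, -0.060, 0, 0, 0.085], [-0.056, -0.070, 0, 0, 0.085], [-0.056, -0.070, 0, 0, 0.085], [-0.056, -0.070, 0, 0, 0.085]]}
}}

```text
time: 1.77
ee_pos: [0.4433, -0.1414, 0.2557]
tcp_rot: [180.0, -0.1, 163.9]
wrist_force: [-0.7, -0.0, 0.3]
opening: 0.0848
grasp_force: 0.0
```

```bash
python3 to.py .4457 -.1482 .127 164.1
```

Run:
```python
from h import *
cv2.imwrite("pics/top1.png",cams.camera("top"));s=cams.camera("scene");cv2.imwrite("pics/scene1.png",s)
cv2.imwrite("pics/c1.png",cv2.resize(s[90:230,200:340],None,fx=4,fy=4))
```

```text
shift [-0.0044 -0.0059  0.1287] turn -0.20992110035885503 dist 0.12891306028037888 | q [-17.6947  -6.4838  -1.3257  95.2568   0.0146  -1.5848] pos [ 0.4433 -0.1414  0.2557] [179.9827  -0.0982 163.8901] t 1.7667 open 0.08484059065355089 F [-0.7439 -0.0395  0.2891]
```

View pics/c1.png

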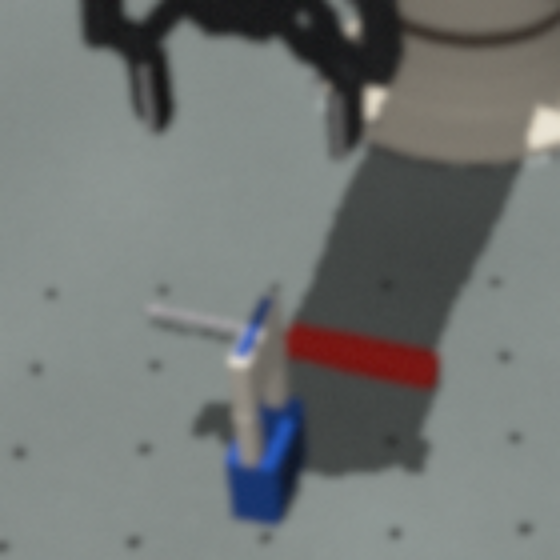

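The gripper straddles the grip: the fingertips sit at crop (155,125) and (340,150), and the grip at (262,320) is below and between them. I'll correct sideways by a few mm, then descend.

>>> {"fn": "shift_gripper", "kwargs": {
  "rows": {"deltas": [[-0.0045, -0.006, 0.02, 0, 0.085], [-0.0045, -0.006, 0.05, 0, 0.085], [-0.0045, -0.006, 0.08, 0, 0.085], [-0.0045, -0.006, 0.1, 0, 0.085], [-0.0045, -0.006, 0.1, 0, 0.085]]}
}}

```text
time: 2.28
ee_pos: [0.4443, -0.1463, 0.1525]
tcp_rot: [180.0, -0.3, 164.1]
wrist_force: [-0.1, 0.5, -0.7]
opening: 0.0851
grasp_force: 0.0
```

```bash
python3 to.py .4457 -.1482 .127 164.1
```

```text
shift [-0.002  -0.0015  0.0255] turn -0.0019121286942151983 dist 0.02563132337360976 | q [-18.2222  -6.7835 -13.0058  84.0951   0.0066  -2.3203] pos [ 0.4443 -0.1463  0.1525] [179.9805  -0.317  164.0981] t 2.2833 open 0.08507379990789676 F [-0.1212  0.54   -0.6906]
```

>>> {"fn": "shift_gripper", "kwargs": {
  "rows": {"deltas": [[-0.001, -0.0015, 0.015, 0, 0.085], [-0.001, -0.0015, 0.025, 0, 0.085], [-0.001, -0.0015, 0.025, 0, 0.085], [-0.001, -0.0015, 0.025, 0, 0.085]]},
  "force": 40
}}

```text
time: 2.62
ee_pos: [0.4469, -0.1494, 0.1321]
tcp_rot: [180.0, 0.0, 164.0]
wrist_force: [-0.0, -1.6, 0.4]
opening: 0.0851
grasp_force: 0.0
```

```bash
python3 to.py .4457 -.1482 .127 164.1
```

```text
shift [0.0015 0.0008 0.0051] turn -0.07522513947893117 dist 0.005326316154411395 | q [-18.4874  -6.4752 -14.9844  81.4736   0.0013  -2.5122] pos [ 0.4469 -0.1494  0.1321] [179.9994   0.0173 164.0248] t 2.6167 open 0.08506339738276117 F [-0.0132 -1.5671  0.3633]
```

>>> {"fn": "shift_gripper", "kwargs": {
  "rows": {"deltas": [[0.001, 0.001, 0, 0, 0.085], [0.001, 0.001, 0, 0, 0.03], [0.001, 0.001, 0, 0, 0.02], [0.001, 0.001, 0, 0, 0.02], [0.001, 0.001, 0, 0, 0.02]]},
  "force": 40
}}

```text
time: 3.03
ee_pos: [0.4463, -0.1487, 0.1316]
tcp_rot: [-180.0, 0.0, 164.0]
wrist_force: [0.3, -0.6, -0.0]
opening: 0.0385
grasp_force: 0.0
```

```bash
python3 to.py .4457 -.1482 .127 164.1
```

```text
shift [0.0007 0.0003 0.0046] turn -0.12085026181478042 dist 0.004633278403718265 | q [-18.4315  -6.5841 -15.137   81.4248   0.0001  -2.4106] pos [ 0.4463 -0.1487  0.1316] [-179.9992    0.0222  163.9791] t 3.0333 open 0.038479952429044395 F [ 0.3407 -0.5944 -0.0421]
```

>>> {"fn": "shift_gripper", "kwargs": {
  "rows": {"deltas": [[0, 0, 0.004, 0, 0.02], [0, 0, 0.004, 0, 0.02], [0, 0, 0.004, 0, 0.02], [0, 0, 0.004, 0, 0.005], [0, 0, 0.004, 0, 0]]},
  "force": 40
}}

```text
time: 3.45
ee_pos: [0.4461, -0.1486, 0.1273]
tcp_rot: [180.0, -0.0, 164.0]
wrist_force: [1.0, 0.4, -0.5]
opening: 0.011
grasp_force: 40.8
```

>>> {"fn": "shift_gripper", "kwargs": {
  "rows": {"deltas": [[0, 0, 0, 0, 0], [0, 0, 0, 0, 0], [0, 0, 0, 0, 0], [0, 0, 0, 0, 0], [0, 0, 0, 0, 0]]}
}}

```text
time: 3.87
ee_pos: [0.4461, -0.1487, 0.1272]
tcp_rot: [-180.0, -0.0, 164.0]
wrist_force: [0.5, 1.0, -0.5]
opening: 0.011
grasp_force: 40.8
```

```bash
python3 to.py .4457 -.1482 .127 164.1
```

```text
shift [0.0005 0.0003 0.0002] turn -0.11924510172084979 dist 0.00068484219116634 | q [-18.4299  -6.5263 -15.5628  80.9675  -0.0004  -2.4106] pos [ 0.4461 -0.1487  0.1272] [-179.9998   -0.0041  163.9808] t 3.8667 open 0.010958135896784186 F [ 0.5016  0.9939 -0.5259]
```

>>> {"fn": "shift_gripper", "kwargs": {
  "rows": {"deltas": [[0, 0, -0.02, 0, 0], [0, 0, -0.05, 0, 0], [0, 0, -0.09, 0, 0], [0, 0, -0.13, 0, 0], [0, 0, -0.16, 0, 0]]}
}}

```text
time: 4.28
ee_pos: [0.4461, -0.1486, 0.2905]
tcp_rot: [-180.0, 0.1, 164.0]
wrist_force: [0.7, 0.3, -0.9]
opening: 0.0113
grasp_force: 40.8
```

>>> {"fn": "shift_gripper", "kwargs": {
  "rows": {"deltas": [[0, 0, -0.03, 0, 0], [0, 0, -0.05, 0, 0], [0, 0, -0.05, 0, 0], [0, 0, -0.05, 0, 0]]}
}}

```text
time: 4.62
ee_pos: [0.4466, -0.1488, 0.3379]
tcp_rot: [-180.0, 0.1, 164.0]
wrist_force: [0.5, -0.3, -2.3]
opening: 0.0112
grasp_force: 40.8
```

Run:
```python
from h import *
t,s=cams.camera("top"),cams.camera("scene");cv2.imwrite("pics/top2.png",t);cv2.imwrite("pics/scene2.png",s)
cv2.imwrite("pics/c2.png",np.hstack([cv2.resize(t[140:280,300:400],None,fx=4,fy=4),cv2.resize(s[60:200,215:315],None,fx=4,fy=4)]))
b=np.radians(7.75);f=np.array([.5666,.2402])
print("pre",f+.060*np.array([np.sin(b),-np.cos(b)]),"hook",f+.015*np.array([-np.sin(b),np.cos(b)]))
```

```bash
python3 to.py .5747 .1807 .335 187.75
```

```text
pre [0.5747 0.1807] hook [0.5646 0.2551]
shift [-0.0328  0.352   0.001 ] turn -23.7662119427755 dist 0.3535551965500199 | q [-18.4269  -3.2356  10.8036 104.1324  -0.0008  -2.4107] pos [ 0.4461 -0.1486  0.336 ] [179.9969  -0.0932 163.9838] t 4.7167 open 0.011359818999945096 F [ 0.1428 -0.0885 -1.5623]
```

View pics/c2.png

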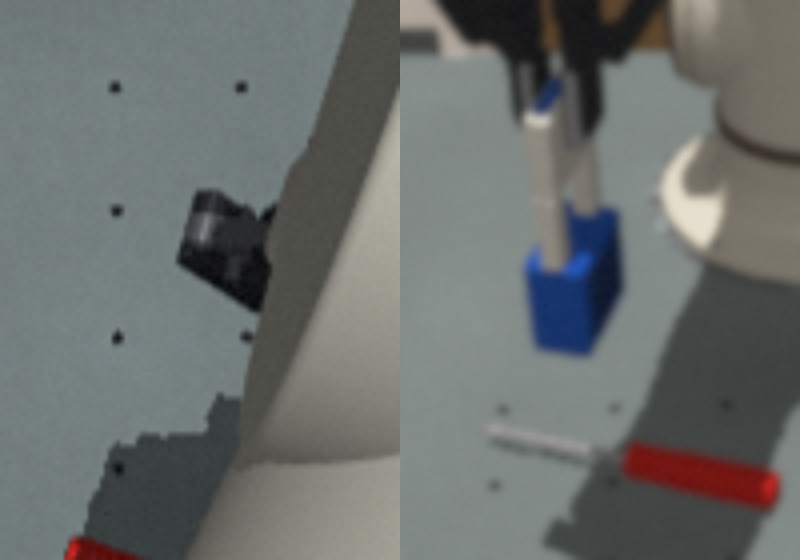

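The scene half shows the cartridge lifted and upright in the fingers, with its box at crop (575,300); the arm hides it in the top view. I'll carry it to the point above y = -60 mm.

>>> {"fn": "shift_gripper", "kwargs": {
  "rows": {"deltas": [[-0.002, 0.02, 0, -2, 0], [-0.005, 0.055, 0, -6, 0], [-0.009, 0.095, 0, -11, 0], [-0.012, 0.130, 0, -16, 0], [-0.016, 0.165, 0, -20, 0]]}
}}

```text
time: 5.13
ee_pos: [0.5069, 0.0072, 0.3358]
tcp_rot: [180.0, -0.1, -175.8]
wrist_force: [0.5, 0.2, -0.9]
opening: 0.0113
grasp_force: 40.8
```

```bash
python3 to.py .5747 .1807 .335 187.75
```

```text
shift [-0.0804  0.168   0.0006] turn -3.5186936283138266 dist 0.1862555658754999 | q [  0.8144   1.7834  15.7411 104.0815   0.0021  -3.4169] pos [0.5069 0.0072 0.3358] [ 179.9905   -0.1235 -175.7687] t 5.1333 open 0.01129584665837747 F [ 0.4753  0.2063 -0.9369]
```

>>> {"fn": "shift_gripper", "kwargs": {
  "rows": {"deltas": [[-0.018, 0.037, 0, -1, 0], [-0.036, 0.074, 0, -2, 0], [-0.052, 0.110, 0, -3, 0], [-0.068, 0.143, 0, -3.5, 0], [-0.079, 0.165, 0, -3.5, 0]]}
}}

```text
time: 5.55
ee_pos: [0.5747, 0.1788, 0.3348]
tcp_rot: [-180.0, -0.2, -172.4]
wrist_force: [1.5, -0.4, -1.0]
opening: 0.0111
grasp_force: 40.8
```

>>> {"fn": "shift_gripper", "kwargs": {
  "rows": {"deltas": [[0, 0, 0, 0, 0], [0, 0, 0, 0, 0], [0, 0, 0, 0, 0]]}
}}

```text
time: 5.8
ee_pos: [0.5741, 0.1753, 0.3361]
tcp_rot: [-180.0, -0.1, -172.5]
wrist_force: [-0.4, -0.1, -1.0]
opening: 0.011
grasp_force: 40.8
```

```bash
python3 to.py .5747 .1807 .335 187.75
```

```text
shift [-0.0013  0.0053  0.0011] turn -0.2530748169817798 dist 0.005527215651289375 | q [ 16.9885  15.3971  31.1237 105.8511  -0.0151   9.4915] pos [0.5741 0.1753 0.3361] [-179.9646   -0.1203 -172.5031] t 5.8 open 0.010950418832852185 F [-0.386  -0.1026 -0.9719]
```

>>> {"fn": "shift_gripper", "kwargs": {
  "rows": {"deltas": [[-0.001, 0.006, 0, -0.25, 0], [-0.001, 0.006, 0, -0.25, 0], [-0.001, 0.006, 0, -0.25, 0], [-0.001, 0.006, 0, -0.25, 0]]}
}}

```text
time: 6.13
ee_pos: [0.5745, 0.1811, 0.3376]
tcp_rot: [180.0, 0.0, -172.3]
wrist_force: [-0.7, 0.5, -1.1]
opening: 0.0111
grasp_force: 40.8
```

```bash
python3 to.py .5744 .1827 .30 187.75
```

Run:
```python
from h import *
t,s=cams.camera("top"),cams.camera("scene");cv2.imwrite("pics/top3.png",t);cv2.imwrite("pics/scene3.png",s)
cv2.imwrite("pics/c3.png",cv2.resize(np.vstack([t[80:250,90:290],s[110:270,370:570]]),None,fx=1.8,fy=1.8))
hsv=cv2.cvtColor(s,cv2.COLOR_BGR2HSV);m=cv2.inRange(hsv,(100,150,40),(125,255,255));m[:,:370]=0;m[:,540:]=0
v,u=np.nonzero(m);print(u.min(),u.max(),v.min(),v.max())
```

```text
shift [-0.0001  0.0016  0.0376] turn -0.054314667818061935 dist 0.03763291216862587 | q [ 17.5017  15.6488  31.6101 105.9336  -0.0025   9.806 ] pos [0.5745 0.1811 0.3376] [ 179.9977    0.0277 -172.3043] t 6.1333 open 0.011094618788359205 F [-0.7121  0.4974 -1.1011]
424 510 119 399
```

View pics/c3.png

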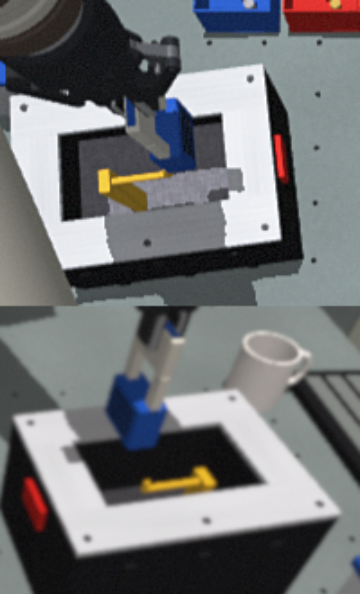

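The cartridge hangs upright over the -y end of the opening: in the top half its box is at crop (175,135) and the peg tip is at (165,177). Next I'll descend.

>>> {"fn": "shift_gripper", "kwargs": {
  "rows": {"deltas": [[0, 0.001, 0.01, 0, 0], [0, 0.001, 0.025, 0, 0], [0, 0.001, 0.035, 0, 0], [0, 0.001, 0.04, 0, 0], [0, 0.001, 0.04, 0, 0]]}
}}

```text
time: 6.65
ee_pos: [0.5742, 0.1824, 0.2962]
tcp_rot: [-180.0, -0.1, -172.3]
wrist_force: [-0.7, 0.5, -1.5]
opening: 0.0109
grasp_force: 40.7
```

```bash
python3 to.py .5744 .1827 .179 187.75
```

```text
shift [-0.0005  0.0003  0.1172] turn -0.027645287061886847 dist 0.1172353122625582 | q [ 17.6282  13.8054  24.5936 100.8837  -0.0001   9.9058] pos [0.5742 0.1824 0.2962] [-179.9835   -0.0941 -172.2776] t 6.65 open 0.010938572448824081 F [-0.747   0.5331 -1.4915]
```

>>> {"fn": "shift_gripper", "kwargs": {
  "rows": {"deltas": [[0, 0, 0.015, 0, 0], [0, 0, 0.035, 0, 0], [0, 0, 0.055, 0, 0], [0, 0, 0.07, 0, 0], [0, 0, 0.08, 0, 0]]}
}}

```text
time: 7.07
ee_pos: [0.5743, 0.1825, 0.2164]
tcp_rot: [-180.0, -0.0, -172.3]
wrist_force: [-0.8, -0.6, -1.7]
opening: 0.0113
grasp_force: 40.8
```

>>> {"fn": "shift_gripper", "kwargs": {
  "rows": {"deltas": [[0, 0, 0.01, 0, 0], [0, 0, 0.02, 0, 0], [0, 0, 0.03, 0, 0], [0, 0, 0.036, 0, 0], [0, 0, 0.036, 0, 0]]}
}}

```text
time: 7.48
ee_pos: [0.5741, 0.1825, 0.1799]
tcp_rot: [-180.0, -0.1, -172.3]
wrist_force: [0.1, -0.2, -1.1]
opening: 0.0112
grasp_force: 40.7
```

>>> {"fn": "shift_gripper", "kwargs": {
  "rows": {"deltas": [[0, 0, 0, 0, 0], [0, 0, 0, 0, 0]]}
}}

```text
time: 7.65
ee_pos: [0.5747, 0.1828, 0.182]
tcp_rot: [180.0, 0.1, -172.3]
wrist_force: [-0.8, -0.2, -0.9]
opening: 0.0115
grasp_force: 40.7
```

```bash
python3 to.py .5744 .1827 .179 187.75
```

```text
shift [ 0.0003 -0.      0.003 ] turn -0.01576904638943688 dist 0.002987187759191256 | q [17.6419 11.3705  8.9788 87.5574 -0.0007  9.9077] pos [0.5747 0.1828 0.182 ] [ 179.9919    0.0503 -172.2658] t 7.65 open 0.011526430591637002 F [-0.7605 -0.1836 -0.9459]
```

>>> {"fn": "shift_gripper", "kwargs": {
  "rows": {"deltas": [[0, 0, 0.002, 0, 0], [0, 0.005, 0.003, 0, 0], [0, 0.015, 0.003, 0, 0], [0, 0.025, 0.003, 0, 0], [0, 0.03, 0.003, 0, 0]]}
}}

```text
time: 8.07
ee_pos: [0.5702, 0.2141, 0.1784]
tcp_rot: [180.0, 0.0, -172.2]
wrist_force: [0.2, 0.3, -0.8]
opening: 0.0113
grasp_force: 40.8
```

```bash
python3 to.py .5646 .2551 .179 187.75
```

```text
shift [-0.      0.0414 -0.0006] turn 0.03347591159251806 dist 0.04137345058926577 | q [20.572  12.2369  9.592  87.3381  0.0218 12.7885] pos [0.5702 0.2141 0.1784] [ 179.975     0.0117 -172.2165] t 8.0667 open 0.01131777069602783 F [ 0.1757  0.2739 -0.8133]
```

>>> {"fn": "shift_gripper", "kwargs": {
  "rows": {"deltas": [[0, 0.01, 0, 0, 0], [0, 0.02, 0, 0, 0], [0, 0.03, 0, 0, 0], [0, 0.039, 0, 0, 0], [0, 0.041, 0, 0, 0]]}
}}

```text
time: 8.48
ee_pos: [0.5646, 0.2548, 0.1782]
tcp_rot: [180.0, -0.0, -172.2]
wrist_force: [0.5, 0.1, -1.8]
opening: 0.0109
grasp_force: 40.8
```

>>> {"fn": "shift_gripper", "kwargs": {
  "rows": {"deltas": [[0, 0, 0, 0, 0], [0, 0, 0, 0, 0]]}
}}

```text
time: 8.65
ee_pos: [0.5649, 0.2531, 0.1782]
tcp_rot: [-180.0, -0.0, -172.2]
wrist_force: [0.5, -0.1, -1.2]
opening: 0.0114
grasp_force: 40.8
```

```bash
python3 to.py .5646 .2551 .1605 187.75
```

Run:
```python
from h import *
t,s=cams.camera("top"),cams.camera("scene");cv2.imwrite("pics/top4.png",t);cv2.imwrite("pics/scene4.png",s)
cv2.imwrite("pics/c4.png",cv2.resize(np.hstack([t[110:240,90:260],s[130:260,380:550]]),None,fx=2.3,fy=2.3,interpolation=cv2.INTER_CUBIC))
```

```text
shift [-0.      0.002   0.0177] turn 0.0036328013496813583 dist 0.01782434045086358 | q [24.1398 13.6594 11.2537 87.6075 -0.0093 16.3861] pos [0.5649 0.2531 0.1782] [-179.9873   -0.01   -172.2464] t 8.65 open 0.011352915493306245 F [ 0.5301 -0.1143 -1.2058]
```

View pics/c4.png

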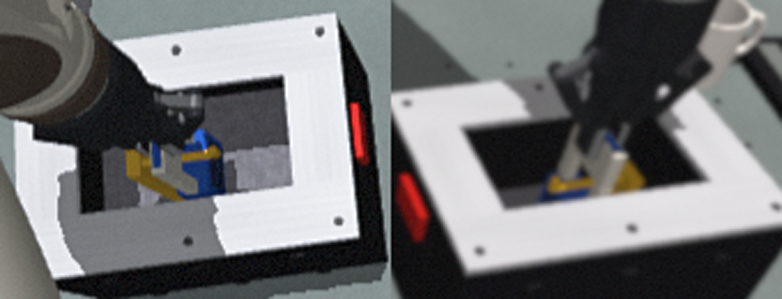

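The peg passes through the window: in the top half the tip shows at crop (215,152) beyond the grip, with the leg in front. No contact force has appeared. I'll lower gently onto the peg.

>>> {"fn": "shift_gripper", "kwargs": {
  "rows": {"deltas": [[0, 0.001, 0.004, 0, 0], [0, 0.001, 0.009, 0, 0], [0, 0.001, 0.013, 0, 0], [0, 0.001, 0.015, 0, 0], [0, 0.001, 0.015, 0, 0]]}
}}

```text
time: 9.17
ee_pos: [0.5645, 0.2537, 0.1623]
tcp_rot: [-180.0, -0.1, -172.3]
wrist_force: [0.9, 0.3, -0.9]
opening: 0.0111
grasp_force: 40.8
```

>>> {"fn": "shift_gripper", "kwargs": {
  "rows": {"deltas": [[0, 0, 0.001, 0, 0], [0, 0, 0.001, 0, 0], [0, 0, 0.002, 0, 0], [0, 0, 0.002, 0, 0], [0, 0, 0.002, 0, 0]]}
}}

```text
time: 9.58
ee_pos: [0.5648, 0.254, 0.1614]
tcp_rot: [180.0, 0.0, -172.3]
wrist_force: [0.4, -0.1, -1.2]
opening: 0.0116
grasp_force: 40.8
```

```bash
python3 to.py .5646 .2551 .1605 187.75
```

```text
shift [0.0001 0.0011 0.0009] turn -0.014628250940859289 dist 0.0013892224017251589 | q [24.217  13.6593  9.3978 85.7311 -0.0002 16.4816] pos [0.5648 0.254  0.1614] [ 179.9981    0.0071 -172.2646] t 9.5833 open 0.01160988798581219 F [ 0.4459 -0.0879 -1.2129]
```

>>> {"fn": "shift_gripper", "kwargs": {
  "rows": {"deltas": [[0, 0, 0.0005, 0, 0], [0, 0, 0.001, 0, 0], [0, 0, 0.001, 0, 0], [0, 0, 0.001, 0, 0]]}
}}

```text
time: 9.92
ee_pos: [0.5648, 0.254, 0.1603]
tcp_rot: [-180.0, 0.0, -172.3]
wrist_force: [1.1, 0.3, -1.8]
opening: 0.0107
grasp_force: 40.8
```

>>> {"fn": "shift_gripper", "kwargs": {
  "rows": {"deltas": [[0, 0, 0.0005, 0, 0], [0, 0, 0.001, 0, 0], [0, 0, 0.001, 0, 0]]}
}}

```text
time: 10.17
ee_pos: [0.5648, 0.254, 0.16]
tcp_rot: [180.0, 0.0, -172.3]
wrist_force: [-0.9, -0.7, 4.2]
opening: 0.0111
grasp_force: 41.6
```

Contact shows as +4 N upward at the expected height, so I'll release gently.

>>> {"fn": "shift_gripper", "kwargs": {
  "rows": {"deltas": [[0, 0, -0.0003, 0, 0.012], [0, 0, -0.0003, 0, 0.015], [0, 0, -0.0003, 0, 0.02], [0, 0, -0.0003, 0, 0.03], [0, 0, -0.0003, 0, 0.04]]},
  "force": 20
}}

```text
time: 10.58
ee_pos: [0.5648, 0.254, 0.1594]
tcp_rot: [-180.0, -0.0, -172.3]
wrist_force: [0.2, -0.4, 0.2]
opening: 0.0396
grasp_force: 0.0
```

>>> {"fn": "shift_gripper", "kwargs": {
  "rows": {"deltas": [[0, 0, 0, 0, 0.04], [0, 0, 0, 0, 0.04], [0, 0, 0, 0, 0.04], [0, 0, 0, 0, 0.04], [0, 0, 0, 0, 0.04]]}
}}

```text
time: 11.0
ee_pos: [0.5648, 0.254, 0.1596]
tcp_rot: [-180.0, -0.0, -172.3]
wrist_force: [0.1, 0.0, 0.8]
opening: 0.0401
grasp_force: 0.0
```

>>> {"fn": "shift_gripper", "kwargs": {
  "rows": {"deltas": [[0, 0, -0.01, 0, 0.04], [0, 0, -0.025, 0, 0.04], [0, 0, -0.05, 0, 0.04], [0, 0, -0.08, 0, 0.04], [0, 0, -0.12, 0, 0.04]]}
}}

```text
time: 11.42
ee_pos: [0.564, 0.2537, 0.2796]
tcp_rot: [-180.0, -0.2, -172.3]
wrist_force: [0.6, -0.9, 0.6]
opening: 0.0401
grasp_force: 0.0
```

>>> {"fn": "shift_gripper", "kwargs": {
  "rows": {"deltas": [[0, 0, -0.04, 0, 0.04], [0.02, 0, -0.07, 0, 0.04], [0.06, 0, -0.08, 0, 0.04], [0.1, 0, -0.08, 0, 0.04], [0.14, 0, -0.08, 0, 0.04]]}
}}

```text
time: 11.83
ee_pos: [0.4249, 0.2349, 0.3608]
tcp_rot: [180.0, 0.1, -172.3]
wrist_force: [-0.4, 0.8, 0.3]
opening: 0.0399
grasp_force: 0.0
```

>>> {"fn": "shift_gripper", "kwargs": {
  "rows": {"deltas": [[0.02, 0, 0, 0, 0.04], [0.02, 0, 0, 0, 0.04], [0.02, 0, 0, 0, 0.04]]}
}}

```text
time: 12.08
ee_pos: [0.4055, 0.2324, 0.3612]
tcp_rot: [179.9, 0.2, -172.2]
wrist_force: [0.5, 0.2, -0.4]
opening: 0.0402
grasp_force: 0.0
```

```bash
python3 to.py .5646 .2551 .1605 187.75
```

Run:
```python
from h import *
t,s=cams.camera("top"),cams.camera("scene");cv2.imwrite("pics/top5.png",t);cv2.imwrite("pics/scene5.png",s)
cv2.imwrite("pics/c5.png",cv2.resize(np.hstack([t[110:240,90:260],s[130:260,380:550]]),None,fx=2.3,fy=2.3,interpolation=cv2.INTER_CUBIC))
s0=cv2.imread("pics/scene0.png");print("orange diff",np.abs(s0.astype(int)-s)[195:270,140:185].mean())
```

```text
shift [-0.1602  0.0007  0.2012] turn 0.03610377708264423 dist 0.25714914973260516 | q [ 29.8233  -2.6631  14.2997 106.7929  -0.0051  22.0371] pos [0.4055 0.2324 0.3612] [ 179.941     0.1593 -172.2139] t 12.0833 open 0.04015031502143848 F [ 0.4961  0.2259 -0.4356]
orange diff 1.8081975308641975
```

View pics/c5.png

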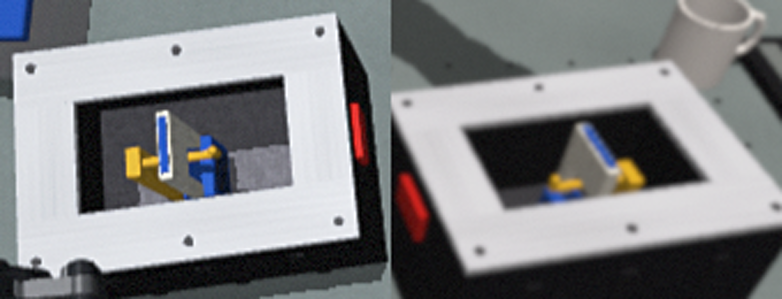

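The cartridge hangs with the peg through its window: label at crop (163,145), tip at (212,152). I'll check numerically for lean and sway.

>>> {"fn": "shift_gripper", "kwargs": {
  "rows": {"deltas": [[0, 0, 0, 0, 0.04], [0, 0, 0, 0, 0.04], [0, 0, 0, 0, 0.04], [0, 0, 0, 0, 0.04], [0, 0, 0, 0, 0.04]]}
}}

```text
time: 12.6
ee_pos: [0.4066, 0.2325, 0.3593]
tcp_rot: [-180.0, -0.0, -172.3]
wrist_force: [-0.1, 0.5, 1.1]
opening: 0.0402
grasp_force: 0.0
```

Run:
```python
from h import *
t=cams.camera("top");cv2.imwrite("pics/top6.png",t);s=cams.camera("scene");cv2.imwrite("pics/scene6.png",s)
for k in(5,6):
  C=[]
  for n,(x,y,w,h) in(("top",(150,150,22,45)),("scene",(455,175,30,30))):
    r=cv2.imread(f"pics/{n}{k}.png")[y:y+h,x:x+w].astype(int);m=((r[...,0]-r[...,2])>70)&(r[...,0]>100)
    _,l,st,c=cv2.connectedComponentsWithStats(m.astype(np.uint8));i=1+st[1:,4].argmax();v,u=np.nonzero(l==i)
    C.append(c[i]+[x,y]);P=onz(n,np.c_[u+x,v+y],.159);print(k,n,st[i,4],C[-1],P.mean(0),rect(P))
  print(" label tri",tri(*C))
  # blue box parts in top view
  b=cv2.imread(f"pics/top{k}.png")[160:205,160:200].astype(int);m=((b[...,0]-b[...,2])>70)&(b[...,0]>90)
  _,l,st,c=cv2.connectedComponentsWithStats(m.astype(np.uint8));print(" box",st[1:].tolist(),(c[1:]+[160,160]).tolist())
i=cams.camera_info("top");Ei=np.linalg.inv(i["extrinsics"])
b=np.radians(7.75);R=np.array([[np.cos(b),-np.sin(b)],[np.sin(b),np.cos(b)]])
for nm,p in(("label",(0,0,.159)),("boxtop -y corner +x",(.03,-.015,.083)),("boxtop -y corner -x",(-.03,-.015,.083)),("grip bottom -y +x",(.03,-.006,.119)),("label end+x",(.024,0,.159)),("label end-x",(-.024,0,.159))):
  q=np.r_[R@p[:2]+[.5648,.254],p[2],1];c=(Ei@q)[:3];print(nm,(i["mtx"]@c/c[2])[:2])
```

```text
5 top 83 [160.3494 172.5542] [0.5644 0.2547 0.159 ] (array([0.5645, 0.2548]), [6.821532249450684, 47.05004119873047], np.float32(7.5656543))
5 scene 56 [470.3393 193.2143] [0.564  0.2557 0.159 ] (array([0.5632, 0.2555]), [6.733142375946045, 44.94736862182617], np.float32(8.112795))
 label tri [0.5644 0.2551 0.1592]
 box [[0, 1, 3, 24, 62], [17, 9, 5, 6, 27], [12, 19, 12, 17, 123], [10, 34, 2, 3, 3]] [[160.83870967741936, 173.6290322580645], [178.8148148148148, 171.25925925925927], [178.7967479674797, 186.0081300813008], [170.33333333333334, 195.0]]
6 top 84 [160.3214 172.4524] [0.5646 0.2548 0.159 ] (array([0.5645, 0.2548]), [6.881283760070801, 47.05992889404297], np.float32(7.7435336))
6 scene 55 [470.4364 193.3091] [0.5642 0.2558 0.159 ] (array([0.5632, 0.2555]), [6.733142375946045, 44.94736862182617], np.float32(8.112795))
 label tri [0.5646 0.2552 0.1591]
 box [[0, 1, 3, 24, 62], [17, 9, 5, 6, 27], [12, 19, 12, 17, 125], [10, 34, 2, 3, 3]] [[160.83870967741936, 173.6290322580645], [178.8148148148148, 171.25925925925927], [178.864, 185.936], [170.33333333333334, 195.0]]
label [160.718  172.3099]
boxtop -y corner +x [181.2698 167.5752]
boxtop -y corner -x [183.192  194.5928]
grip bottom -y +x [170.6979 163.2202]
label end+x [160.0108 160.5472]
label end-x [161.434  184.2205]
```

```bash
python3 -c "
import cv2;t=cv2.imread('pics/top6.png');cv2.imwrite('pics/c6.png',cv2.resize(t[145:200,140:200],None,fx=10,fy=10,interpolation=cv2.INTER_NEAREST))"
```

```text
(no output)
```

View pics/c6.png

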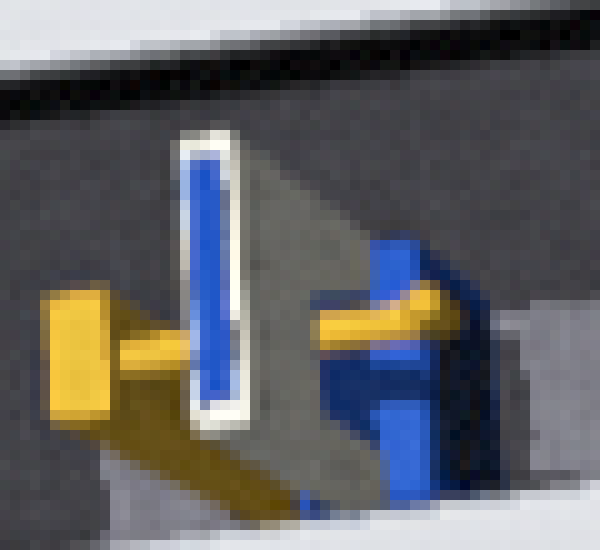

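The label, at z = 0.159 between two frames, and the box's front edge at top px (181–183, 168) both match the upright prediction within half a pixel. The cartridge is at rest and clear of the frame, and the orange one hasn't moved.

```bash
python3 -c "
from workcell import bot, cams, ticket, sensors
print(ticket.job_done())"
```

```text
the job is handed in; nothing more can be done
None
```

The blue cartridge hangs upright and at rest by its window on the yellow hook. The robot is clear, I saw no sign of contact with the frame, the orange cartridge was left alone, and I handed the job in at about 12.7 s.

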